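Put the finished cartridges away in the pinned drawer

TASK

Draw the locking pin out of the hasp on the drawer box and park it upright in the side notch of the bracket on top of the box, hanging by its collar; only then pull the drawer open by at least 10 cm. Drop every finished cartridge from the blue tray into the open drawer, then push the drawer fully shut, leaving the pin parked in the notch. Leave the bottle, the cup and the screwdriver where they are.

Things in the scene. Friction and masses are not known exactly. Their poses are not given: they have to be found in the camera images.
- pin: loose locking pin, 60 g: black round grip, 18 mm in diameter, 36 mm tall, on a steel collar 26 mm in diameter, 4 mm thick; below it a steel shank 10 mm in diameter, 34 mm long. Origin on the axis at the collar's underside, z up along the grip. Starts upright in the bore, collar on the hasp plate, barring the drawer; it must rise 34 mm to come clear.
- bore (a point): centre of the bore (13 mm in diameter) on the upper face of the fixed steel hasp plate, 116 mm above the table, near the right end of the drawer box. The plate is 6 mm thick and 46 mm wide (y) and juts 34 mm out over the front of the box; the bore is 17 mm in front of the box. A lug of the drawer lies under the plate with the same hole. Axes as the box's.
- notch (a point): side notch, 15 mm wide, in the parking bracket on top of the box, left end: its centre, level with the upper face of the 6 mm plate, 161 mm above the table. It runs along this point's x from the open mouth (-28 mm) to the closed end (+14 mm), open above and below, 45 mm of free height under the plate. Parked, the shank is in the notch, the collar on the plate, the pin's origin level with this point.
- cab_drawer0 (a joint): how far the drawer is open, m: 0 shut, up to 0.18. It slides straight out along the box's -x (towards the robot) with about 1 N of friction and stays where it is left.
- cab_drawer0_handle (a point): middle of the drawer's steel bar handle: a round bar 11 mm thick and 120 mm long along y, level, 35 mm in front of the drawer's front face, about 72 mm above the table and 38 mm below the top of the box. Moves with the drawer. Axes as the box's: its -x is the way the drawer opens.
- drawer_floor (a point): centre of the drawer's inner floor, about 22 mm above the table; moves with the drawer. The inside measures 215 mm along x and 278 mm along y, its walls are 66 mm high. The inner face of the drawer's front end is 107 mm from here towards -x; with the drawer open by d, the first d mm or so behind it lie clear of the box's roof.
- cab: grey steel bench-top drawer box with one drawer, fixed: 260 mm deep (x), 320 mm wide (y), 110 mm high. Origin at the centre of its underside on the table; its front faces -x, towards the robot.
- tray: shallow blue tray, fixed, 260 mm (x) by 320 mm (y), rim 16 mm high and 4 mm thick, floor 4 mm thick. Origin at the centre of its underside on the table. The finished cartridges lie in it.
- bottle: amber bottle with a white cap, 44 mm in diameter and 110 mm tall, standing right of the drawer box: not part of the job. Origin at the centre of its underside.
- cup: white plastic cup, 70 mm across and 60 mm tall, beyond the tray: not part of the job. Origin at the centre of its underside.
- driver: screwdriver about 170 mm long, lying beyond the tray: not part of the job. Origin at its middle, on the underside.
- cart0: finished cartridge: flat clear plastic body with a black mouthpiece end, 58 mm long (x), 20 mm wide (y), 11 mm thick (z), 20 g, lying flat in the blue tray. Origin at the centre of its underside, x towards the mouthpiece. From three to five of the six possible cartridges are there.
- cart1: finished cartridge: flat clear plastic body with a black mouthpiece end, 58 mm long (x), 20 mm wide (y), 11 mm thick (z), 20 g, lying flat in the blue tray. Origin at the centre of its underside, x towards the mouthpiece. From three to five of the six possible cartridges are there.
- cart2: finished cartridge: flat clear plastic body with a black mouthpiece end, 58 mm long (x), 20 mm wide (y), 11 mm thick (z), 20 g, lying flat in the blue tray. Origin at the centre of its underside, x towards the mouthpiece. From three to five of the six possible cartridges are there.
- cart3: finished cartridge: flat clear plastic body with a black mouthpiece end, 58 mm long (x), 20 mm wide (y), 11 mm thick (z), 20 g, lying flat in the blue tray. Origin at the centre of its underside, x towards the mouthpiece. From three to five of the six possible cartridges are there.
- cart4: finished cartridge: flat clear plastic body with a black mouthpiece end, 58 mm long (x), 20 mm wide (y), 11 mm thick (z), 20 g, lying flat in the blue tray. Origin at the centre of its underside, x towards the mouthpiece. From three to five of the six possible cartridges are there.
- cart5: finished cartridge: flat clear plastic body with a black mouthpiece end, 58 mm long (x), 20 mm wide (y), 11 mm thick (z), 20 g, lying flat in the blue tray. Origin at the centre of its underside, x towards the mouthpiece. From three to five of the six possible cartridges are there.

How it is judged:
By the outcome, as a careful person would: the job done as asked, in the order asked, and still so for the second after the job is handed in, with the robot touching nothing.
Of cart0, cart1, cart2, cart3, cart4, cart5 only 3 to 5 are there at a start; the rules pass over those that are not, and their reading is None.
At some moment in a run one of cart0, cart1, cart2, cart3, cart4, cart5 may be knocked a few centimetres aside while the robot is not near it.
It also fails if it takes over 210 s, if anything falls off the work surface, if the arm or the gripper's body presses on something with over 40 N, if the wrist force passes 120 N, or if a joint passes its speed limit or range.

ROBOT

A 7-joint arm with a two-finger parallel gripper is mounted at the origin on the work surface. World frame = base frame: x ahead of the robot, y to its left, z up, the work surface at z = 0. Lengths are in m, angles in degrees, forces in N, time in s.
With the tool pointing down it reaches from about 0.425 to 0.875 m from the base axis. Payload 8.4 kg.
Tool frame: the origin (TCP) lies midway between the tips of the shut fingers; the grasp point (between the pads) lies 19 mm behind it; z points along the fingers, y is the line along which they close (so a half turn about z gives the same grasp; the last joint's range is limited). The gripper opens to 87 mm and grips with 3 to 60 N. Pads are 19 mm wide; open, the fingers measure 117 mm over their backs; the gripper's body (75 mm by 190 mm) begins 51 mm behind the grasp point.
Start: joints at [-72.261, 19.091, 2.286, 83.961, -0.768, 76.965, -3.352], TCP at [0.258, 0.596, 0.223] pointing down, gripper open.
Joint ranges: [-147.57, 147.57], [-21.85, 119.76], [-74.77, 79.35], [14.55, 137.4], [-85.83, 265.84], [4.83, 119.75], [-152.11, 152.11]. Speed limits (degrees/s): [127.2, 127.2, 159.86, 159.86, 180, 180, 180].

INTERFACE

Orientations are given as a 3x3 rotation matrix whose columns are the frame's x, y, z axes.
In Python, from plant import env, kin, vision gives the robot as it stands. The module is installed in compiled form; this text tells all that it offers. Calls block until the motion is done:
- env.move_to(position, orientation): joint-space move of the TCP to a pose.
- env.move_straight(position, frame=None, velocity=0.15): straight line of the TCP; frame=None keeps the orientation; velocity is the mean speed in m/s.
- env.move_joints(angles): joint-space move.
- env.grip(opening, grasp_force=None): finger opening in m; grasp_force is the grip in N (None keeps the last); returns when the fingers have stopped.
- env.dwell(seconds).
- kin.inverse_kinematics(position, orientation): joint angles nearest the present ones, or None.
- env.get_state(): the state.
- vision.grab_frame(name): name is "scene" or "side" or "wrist"; returns (picture, depth): 420x560x3 uint8, blue, green, red; 420x560 float32, m along the optical axis (not along the pixel's ray), 0 where there is no reading.
- vision.camera_info(name): a dict with "vertical_fov" (degrees; the focal length in pixels is half the picture's height over the tangent of half this angle, whatever the lens; pixels are square), "cx", "cy" (the principal point, pixels), "extrinsics" (4x4, takes a point from camera to world coordinates). Camera axes: x right, y up, looking along -z (the intrinsics and any distortion apply to the point x, -y, -z); pixel columns grow to the right and rows downward; lengths in m; the calibration is good to about 2 mm. The wrist camera is an equidistant fisheye: a pixel r from the principal point sees the ray r / f radians off the axis. A picture is of the moment at which its call begins: read the wrist's pose just before it. camera_info takes no time and is no camera call; for the wrist camera it gives the pose at the moment of the call.
A pose or a line that the arm cannot do raises env.Unreachable and nothing moves.
- env.sign_off(): hands the job in; it is judged then, once.
The state is a dict: "t": time; "joint_positions": joint angles; "joint_velocities": joint speeds; "joint_efforts": joint torques, N m; "tool_pos": TCP position; "tcp_rot": TCP orientation; "ft_force": force on the tool from outside, world axes, zero at the start; "moment": the same for the moment, N m; "width": finger opening in m; "grasp_force": force on a finger pad.
Only numpy, scipy, OpenCV 4.12 (cv2) and the standard library are available. Lean on these libraries where they do the work, as an engineer would, in place of code of your own. Each camera call takes 0.05 s, during which the arm holds its last target. There are 200 camera calls.

## Working session

There is one attempt and no reset: what is moved stays moved. The work goes in short steps, each a Python script; the robot and the scene stay as the last script left them, time stands still between calls to the robot, and variables do not carry over. Pictures are saved under pics/ and viewed, at most 14 in all, crops included, and the job is handed in when it is done.

```bash
ls; mkdir -p pics
cat > h.py <<'E'
import numpy as np, cv2
from plant import env, kin, vision
def grab(n):
    ci=vision.camera_info(n); im,d=vision.grab_frame(n); return im,d,ci
def f_of(ci): return 210/np.tan(np.radians(ci["vertical_fov"]/2))
def rays(px,ci,fish=False):
    px=np.atleast_2d(px).astype(float); f=f_of(ci)
    u=(px[:,0]-ci["cx"])/f; v=(px[:,1]-ci["cy"])/f
    if fish:
        r=np.hypot(u,v)+1e-12; d=np.stack([np.sin(r)*u/r,-np.sin(r)*v/r,-np.cos(r)],1)
    else: d=np.stack([u,-v,-np.ones_like(u)],1)
    E=np.array(ci["extrinsics"]); return E[:3,3], d@E[:3,:3].T
def onplane(px,z,ci,fish=False):
    o,d=rays(px,ci,fish); return o+d*((z-o[2])/d[:,2])[:,None]
def cloud(dep,ci,fish=False):
    v,u=np.mgrid[:420,:560]; o,d=rays(np.stack([u.ravel(),v.ravel()],1),ci,fish)
    E=np.array(ci["extrinsics"]); ax=-E[:3,2]; k=d@ax
    return (o+d*(dep.ravel()/k)[:,None]).reshape(420,560,3)
E
python3 - <<'E'
from h import *
for n in ["scene","side","wrist"]:
    im,d,ci=grab(n); cv2.imwrite(f"pics/{n}0.png",im); np.save(f"{n}0.npy",d)
    print(n,{k:(np.round(v,3).tolist() if not isinstance(v,str) else v) for k,v in ci.items()},(d>0).mean())
print(env.get_state())
E
```

```text
pics
scene {'vertical_fov': 54.027, 'cx': 285.56, 'cy': 206.779, 'extrinsics': [[-0.76, -0.551, 0.346, 0.943], [0.65, -0.646, 0.4, 0.348], [0.003, 0.529, 0.848, 0.997], [0.0, 0.0, 0.0, 1.0]]} 0.9962627551020408
side {'vertical_fov': 42.335, 'cx': 281.932, 'cy': 206.449, 'extrinsics': [[-0.869, 0.312, -0.385, -0.03], [-0.495, -0.57, 0.656, 0.997], [-0.015, 0.76, 0.649, 1.213], [0.0, 0.0, 0.0, 1.0]]} 0.9957270408163266
wrist {'vertical_fov': 65.706, 'cx': 283.833, 'cy': 210.631, 'extrinsics': [[0.398, -0.879, -0.263, 0.187], [0.917, 0.381, 0.114, 0.629], [0.0, -0.286, 0.958, 0.384], [0.0, 0.0, 0.0, 1.0]]} 0.9954804421768707
{'t': 0.15, 'joint_positions': array([-72.26148456,  19.1222853 ,   2.28293279,  83.99774738,
        -0.76776458,  76.96575396,  -3.35057534]), 'joint_velocities': array([-0.0067456 , -0.10117265,  0.06940888, -0.1216947 , -0.01748727,
       -0.03692149, -0.04030012]), 'joint_efforts': array([ 2.71179757e-03, -6.56842303e+01,  1.33747738e+00, -4.04109406e+01,
       -5.94936451e-02,  4.18585259e-02,  1.09066923e-04]), 'tool_pos': array([0.25823915, 0.59611298, 0.22187944]), 'tcp_rot': array([[-9.17614116e-01,  3.97472206e-01, -4.24163070e-04],
       [ 3.97472426e-01,  9.17613390e-01, -1.15642495e-03],
       [-7.04290633e-05, -1.22974498e-03, -9.99999241e-01]]), 'ft_force': array([-0.58162904, -0.86906516, -0.16859912]), 'moment': array([ 0.07056156,  0.05100778, -0.06605359]), 'grasp_force': 0.0, 'width': 0.08690820548018041}
```

View pics/scene0.png

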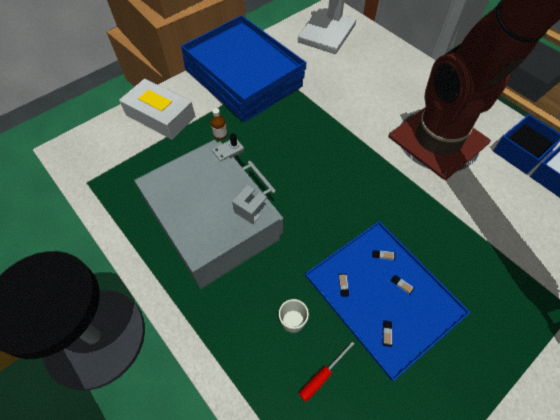

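View pics/side0.png

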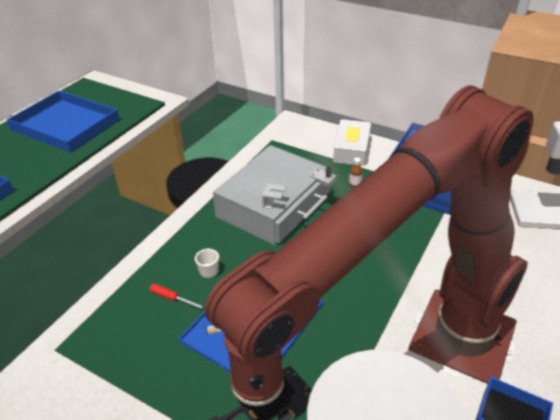

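The scene view shows four cartridges in the tray, at about (383,255), (344,285), (402,285) and (388,333). The pin is at (234,140), the bracket at (250,203) and the handle at (260,178).

```bash
cat > m1.py <<'E'
from h import *
im,d,ci=cv2.imread("pics/scene0.png"),np.load("scene0.npy"),vision.camera_info("scene")
P=cloud(d,ci)
v,u=np.mgrid[:420,:560]
roi=(u>120)&(u<300)&(v>100)&(v<300)
def rect(m):
    q=P[m][:,:2].astype(np.float32)*1000
    r=cv2.minAreaRect(q); return r
z=P[...,2]
m=roi&(abs(z-.11)<.004)
n,l,s,c=cv2.connectedComponentsWithStats(m.astype(np.uint8)); k=1+s[1:,4].argmax()
m=l==k; m=cv2.erode(m.astype(np.uint8),np.ones((3,3)))>0
print("top",rect(m),np.median(z[m]))
for c in cv2.boxPoints(rect(m)): print(c)
for n,lo,hi in [("hasp",.113,.1185),("brk",.156,.166),("collar/pin",.1185,.17)]:
    mm=roi&(z>lo)&(z<hi); nn,l,s,c=cv2.connectedComponentsWithStats(mm.astype(np.uint8))
    for i in range(1,nn):
        if s[i,4]>15: print(n,s[i],c[i],rect(l==i),np.median(P[l==i],0))
hsv=cv2.cvtColor(im,cv2.COLOR_BGR2HSV)
print("table z",np.median(z[380:400,200:240]))
cv2.imwrite("pics/crop0.png",cv2.resize(im[120:240,170:300],None,fx=5,fy=5,interpolation=cv2.INTER_CUBIC))
cv2.imwrite("pics/crop1.png",cv2.resize(im[215:385,295:475],None,fx=3.5,fy=3.5,interpolation=cv2.INTER_CUBIC))
# tray
b=cv2.inRange(hsv,(100,120,60),(130,255,255)); b[:210]=0;b[:,480:]=0
cs,_=cv2.findContours(b,cv2.RETR_EXTERNAL,2); c=max(cs,key=cv2.contourArea)
w=onplane(c[:,0],.016,ci)[:,:2].astype(np.float32)*1000; print("tray",cv2.minAreaRect(w))
E
python3 m1.py
```

```text
top ((723.8331909179688, -224.50225830078125), (318.63055419921875, 238.5231475830078), 84.71936798095703) 0.11009975900578028
[ 590.41534 -372.16525]
[ 827.9262 -394.1175]
[857.25104  -76.839264]
[619.7402   -54.887024]
hasp [212 140  32  21 284] [226.14788732 149.83450704] ((581.1575927734375, -316.8999328613281), (49.466575622558594, 77.05013275146484), 83.24562072753906) [ 0.58855382 -0.31316624  0.11587332]
brk [232 185  35  30 474] [248.64556962 199.55696203] ((654.0869750976562, -122.04362487792969), (62.070152282714844, 61.84364318847656), 13.767353057861328) [ 0.65763124 -0.11728755  0.16093284]
collar/pin [230 133  10  17 105] [233.24761905 140.58095238] ((562.8062744140625, -312.6007385253906), (25.06568717956543, 26.719852447509766), 37.1352653503418) [ 0.56388343 -0.31037762  0.13939258]
collar/pin [232 185  35  37 634] [247.34227129 202.74290221] ((654.1546630859375, -121.85508728027344), (62.33088302612305, 62.17826461791992), 13.861572265625) [ 0.66724418 -0.1158815   0.16023497]
table z 0.00028010930998823014
tray ((517.4765014648438, 235.53807067871094), (320.6206359863281, 264.8296813964844), 86.18633270263672)
```

View pics/crop0.png

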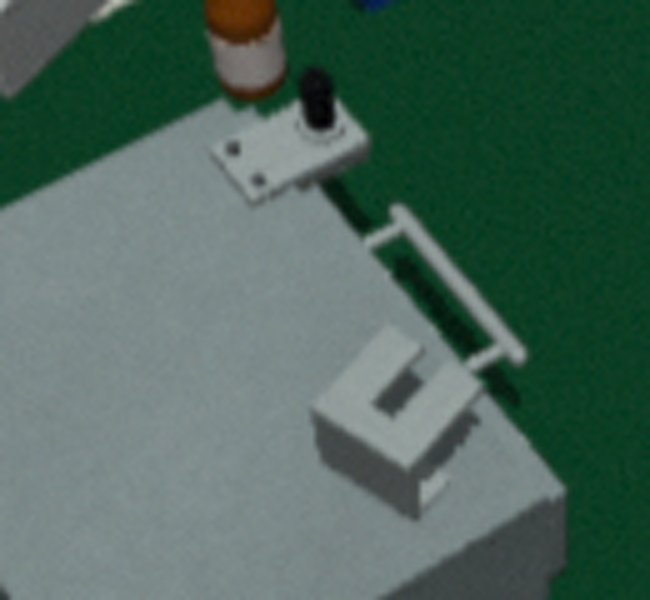

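View pics/crop1.png

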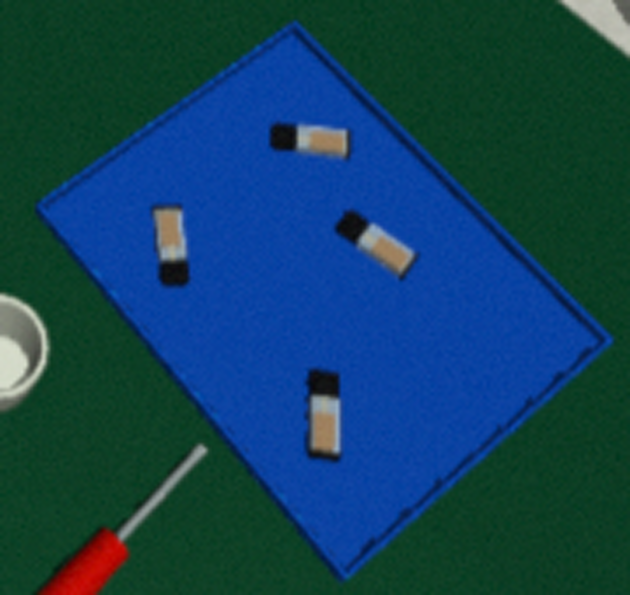

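Crop 0 shows the pin grip from (316,75) to (320,125), with its collar on the hasp. The bracket notch has its mouth at about (430,362) facing the robot, and the handle bar runs (398,210)-(520,355). Crop 1 shows four cartridges lying flat and well apart. Next I'll measure them, then take a closer wrist look.

```bash
cat >> h.py <<'E'
def Rd(yaw):  # tool down, closing line (tool y) at yaw degrees
    c,s=np.cos(np.radians(yaw)),np.sin(np.radians(yaw))
    return np.array([[-s,c,0],[c,s,0],[0,0,-1.]])
E
python3 - <<'E'
from h import *
ci=vision.camera_info("scene")
c0=lambda l:np.array(l)/5+[170,120]-.4
pr=lambda n,a:print(n,np.round(a*1000,1).tolist())
pr("brk",onplane(c0([(390,325),(315,408),(412,468),(483,392),(430,362),(385,405)]),.161,ci))
pr("pintop",onplane(c0([(316,75)]),.156,ci)); pr("collar",onplane(c0([(323,128)]),.120,ci))
pr("handle",onplane(c0([(398,210),(520,355)]),.072,ci))
p=[0.55,-0.21,0.30]
R=Rd(-5.3)
print(kin.inverse_kinematics(p,R))
env.move_to(p,R)
im,d,ci=grab("wrist"); cv2.imwrite("pics/w1.png",im); np.save("w1.npy",d); np.save("w1e.npy",ci["extrinsics"])
s=env.get_state(); print(s["t"],s["tool_pos"],s["ft_force"])
E
```

```text
brk [[631.3, -156.6, 161.0], [688.8, -141.5, 161.0], [674.0, -84.5, 161.0], [621.3, -96.1, 161.0], [629.9, -126.5, 161.0], [662.0, -120.9, 161.0]]
pintop [[558.8, -315.9, 156.0]]
collar [[562.6, -310.6, 120.0]]
handle [[545.7, -270.5, 72.0], [556.6, -148.9, 72.0]]
[-29.75017156  14.50702166  56.86272202  87.96357643 -12.17321386
  84.11996227  22.22330682]
3.2167 [ 0.55036129 -0.20913158  0.29983343] [-0.00354111  0.92115126  0.27667374]
```

View pics/w1.png

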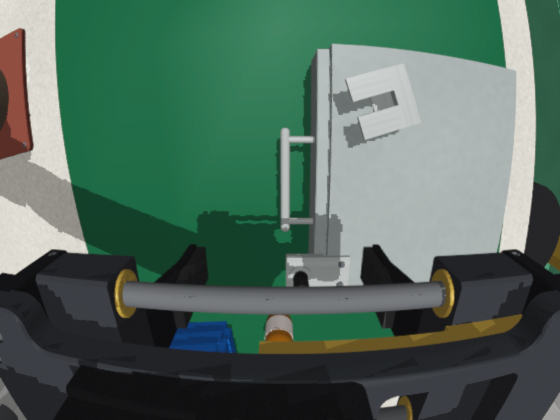

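The wrist view shows the bracket with its notch at about (385,100), the handle bar at column 285 and rows 130-228, and the pin at (302,283), half hidden by the gripper. I'll measure the bracket from this frame and take a second frame further right for the pin.

```bash
cat > m2.py <<'E'
from h import *
import sys
def brk(im,d,ci,box):
    P=cloud(d,ci,True); v,u=np.mgrid[:420,:560]
    roi=(u>box[0])&(u<box[2])&(v>box[1])&(v<box[3])
    m=roi&(abs(P[...,2]-.161)<.006)
    print("z",np.median(P[m][:,2]))
    cs,_=cv2.findContours(m.astype(np.uint8),cv2.RETR_EXTERNAL,2); c=max(cs,key=cv2.contourArea)
    w=onplane(c[:,0],.161,ci,True)[:,:2]*1000
    r=cv2.minAreaRect(w.astype(np.float32)); print("brk rect",r)
    yaw=r[2] if r[2]<45 else r[2]-90
    # notch: in plate frame, free cells
    full=cv2.convexHull(c); hm=np.zeros((420,560),np.uint8); cv2.drawContours(hm,[full],-1,1,-1)
    g=(hm>0)&~m
    q=onplane(np.argwhere(g)[:,::-1],.161,ci,True)[:,:2]*1000-np.array(r[0])
    a=np.radians(yaw); q=q@np.array([[np.cos(a),-np.sin(a)],[np.sin(a),np.cos(a)]])
    s=q[(abs(q[:,1])<20)&(q[:,0]>-20)&(q[:,0]<8)]
    print("yaw",yaw,"notch y lo/hi/mean",np.percentile(s[:,1],[3,50,97]),s[:,1].mean(), "x",np.percentile(q[abs(q[:,1])<6][:,0],[2,98]))
    return m
if __name__=="__main__":
    ci=dict(vision.camera_info("wrist")); ci["extrinsics"]=np.load("w1e.npy")
    im=cv2.imread("pics/w1.png"); m=brk(im,np.load("w1.npy"),ci,(335,55,430,150))
    env.move_to([0.58,-0.39,0.30],Rd(-5.3))
    im,d,ci=grab("wrist"); cv2.imwrite("pics/w2.png",im); np.save("w2.npy",d); np.save("w2e.npy",ci["extrinsics"])
E
python3 m2.py
```

```text
z 0.16128119850730135
brk rect ((653.92236328125, -119.46710968017578), (61.91364669799805, 60.545433044433594), 13.593705177307129)
yaw 13.593705177307129 notch y lo/hi/mean [-6.75803605  0.0465583   6.96618099] 0.12122583825842376 x [-30.73012101  10.41222563]
```

View pics/w2.png

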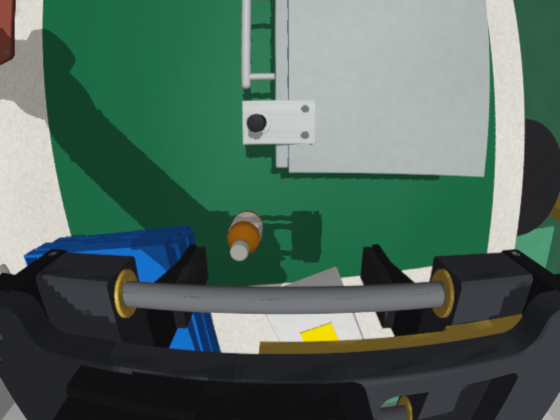

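The second wrist view shows the pin's black top at (257,123) on the hasp plate, which spans about (243,100)-(315,144). The bottle is clear of it at (245,235).

```bash
cat > m3.py <<'E'
from h import *
ci=dict(vision.camera_info("wrist")); ci["extrinsics"]=np.load("w2e.npy")
im=cv2.imread("pics/w2.png"); d=np.load("w2.npy"); P=cloud(d,ci,True)
v,u=np.mgrid[:420,:560]; roi=(u>235)&(u<325)&(v>90)&(v<155)
m=roi&(P[...,2]>.15)
print("pin top mean",P[m].mean(0),m.sum(), cv2.minEnclosingCircle((P[m][:,:2]*1000).astype(np.float32)))
m=roi&(abs(P[...,2]-.116)<.003)&(P[...,2]>.1135)
print("hasp",cv2.minAreaRect((P[m][:,:2]*1000).astype(np.float32)))
top=(abs(P[...,2]-.11)<.004)&(u>260)&(u<500)&(v<185)
e=np.array([[r,np.where(top[r])[0].min()] for r in range(5,90)])[:,::-1]
w=onplane(e,.11,ci,True)[:,:2]; l=cv2.fitLine(w.astype(np.float32),cv2.DIST_HUBER,0,.01,.01).ravel(); print("front edge",l,np.degrees(np.arctan2(l[1],l[0])))
mh=(u>235)&(u<262)&(v<90)&(abs(P[...,2]-.076)<.006); print("handle",np.median(P[mh],0),mh.sum(),cv2.minAreaRect((P[mh][:,:2]*1000).astype(np.float32)))
ci["extrinsics"]=np.load("w1e.npy"); P=cloud(np.load("w1.npy"),ci,True)
mh=(u>275)&(u<296)&(v>120)&(v<232)&(abs(P[...,2]-.076)<.006);h=P[mh]; print("handle1",np.median(h,0),h[:,2].max(),cv2.minAreaRect((h[:,:2]*1000).astype(np.float32)))
E
python3 m3.py
```

```text
pin top mean [ 0.56355954 -0.31287298  0.18092106] 307 ((570.4462890625, -312.6490478515625), 18.25341796875)
hasp ((581.7232666015625, -314.99676513671875), (45.32086181640625, 76.6151123046875), 84.45405578613281)
front edge [ 0.09373066  0.9955976   0.6014683  -0.22892562] 84.62173
handle [ 0.5527964  -0.22193714  0.07677848] 900 ((558.0786743164062, -216.40687561035156), (113.2350082397461, 23.86518669128418), 85.09308624267578)
handle1 [ 0.55271768 -0.20146276  0.07654623] 0.07957293711477426 ((555.68798828125, -207.273681640625), (129.14979553222656, 18.822755813598633), 85.19776916503906)
```

```bash
cat > m4.py <<'E'
from h import *
ci=dict(vision.camera_info("wrist")); ci["extrinsics"]=np.load("w2e.npy")
im=cv2.imread("pics/w2.png"); d=np.load("w2.npy"); P=cloud(d,ci,True)
g=cv2.cvtColor(im,6); m=np.zeros_like(g); m[105:142,240:275]=(g[105:142,240:275]<60)
n,l,s,c=cv2.connectedComponentsWithStats(m); k=1+s[1:,4].argmax(); print(s[k],c[k])
print("z pct",np.percentile(P[l==k][:,2],[5,25,50,75,95]))
ys,xs=np.where(l==k); print("at top",onplane(c[k],.156,ci,True),"mid .15",onplane(c[k],.150,ci,True))
cv2.imwrite("pics/w2c.png",cv2.resize(im[90:155,230:330],None,fx=7,fy=7,interpolation=cv2.INTER_CUBIC))
E
python3 m4.py
```

```text
[248 116  18  16 219] [256.05022831 123.32876712]
z pct [0.15402332 0.1555468  0.15610535 0.15671553 0.15744233]
at top [[ 0.56202454 -0.31372418  0.156     ]] mid .15 [[ 0.56150513 -0.31379505  0.15      ]]
```

View pics/w2c.png

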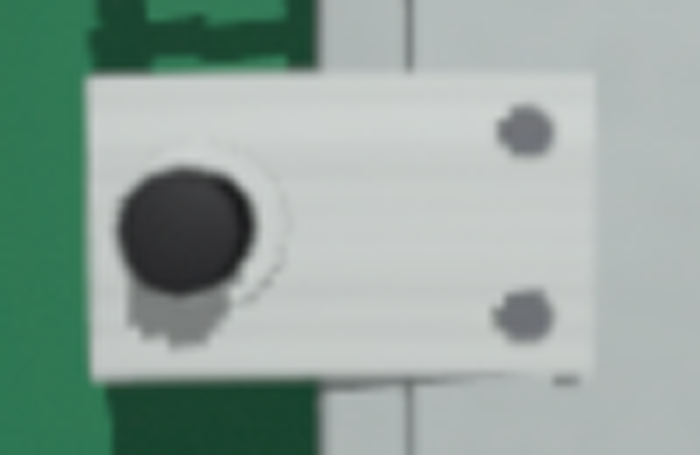

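The crop confirms the pin's round top (185,230 in the crop), 17 mm behind the plate's front edge. Both estimates agree on (0.5612, -0.3135). Now I'll grasp and lift.

Run:
```python
from h import *
R=Rd(-5.3); x,y=.5613,-.3135
env.grip(.05,20)
env.move_to([x,y,.20],R)
env.move_straight([x,y,.125],R,.08)
print(env.get_state()["tool_pos"],env.get_state()["ft_force"])
env.grip(0,20)
s=env.get_state(); print(s["width"],s["grasp_force"],s["ft_force"])
env.move_straight([x,y,.175],R,.05)
s=env.get_state(); print(s["width"],s["grasp_force"],s["ft_force"])
env.move_straight([x,y,.24],R,.12)
s=env.get_state(); print(s["t"],s["width"],s["tool_pos"],s["ft_force"])
im,d,ci=grab("wrist"); cv2.imwrite("pics/w3.png",im)
im,d,ci=grab("scene"); cv2.imwrite("pics/s3.png",cv2.resize(im[60:260,140:340],None,fx=3,fy=3))
```

```text
[ 0.561576   -0.31376739  0.12556951] [0.22594567 0.53237314 0.09422506]
0.01732833874733052 19.999829772859812 [-0.26766927 -0.1457685   1.20449712]
0.01735461697144681 19.999907235614955 [ 0.01160476 -0.0754116  -0.13798539]
9.0917 0.01745991858695467 [ 0.56115891 -0.31324611  0.23936965] [-0.06119747 -0.3851396  -1.13242251]
```

View pics/s3.png

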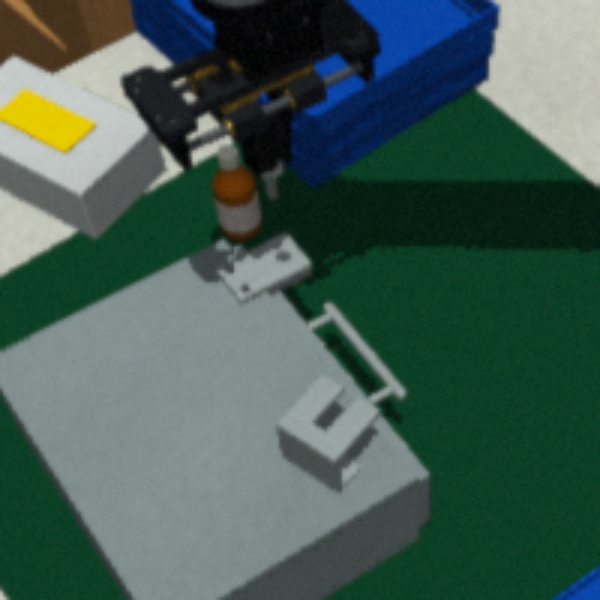

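The pin is out and upright in the fingers, with the shank at (270,180). Next I'll park it.

Run:
```python
from h import *
R=Rd(-5.3); x,y=.6515,-.1202
env.move_straight([x,y,.24],R,.15)
for z in [.212,.200,.190,.182,.176,.173,.1712,.170]:
    env.move_straight([x,y,z],R,.05)
    s=env.get_state(); print(z,np.round(s["tool_pos"],4),np.round(s["ft_force"],1),np.round(s["moment"],2))
    if abs(s["ft_force"][2])>8 or np.hypot(*s["ft_force"][:2])>8: break
im,d,ci=grab("side"); cv2.imwrite("pics/side4.png",cv2.resize(im[100:260,190:390],None,fx=3,fy=3))
print(s["t"])
```

```text
0.212 [ 0.6516 -0.1203  0.2121] [ 0.4  0.4 -0.2] [-0.11  0.12  0.06]
0.2 [ 0.6513 -0.1201  0.1996] [-0.4  0.4  0.2] [-0.07  0.04  0.01]
0.19 [ 0.6513 -0.1201  0.1896] [-0.5  0.8 -0.8] [-0.06  0.06 -0.01]
0.182 [ 0.6513 -0.1201  0.1816] [-0.8  0.7 -0.4] [-0.08  0.01 -0.  ]
0.176 [ 0.6513 -0.1201  0.1756] [-0.8  0.3 -1.2] [-0.07 -0.01 -0.02]
0.173 [ 0.6514 -0.1202  0.1728] [-0.1 -0.1 -0.5] [-0.08  0.08 -0.03]
0.1712 [ 0.6515 -0.1202  0.1711] [-0.7 -0.4 -0.1] [-0.07  0.08  0.03]
0.17 [ 0.6516 -0.1202  0.1701] [ 0.2 -0.2  0. ] [-0.1  -0.05 -0.04]
13.5417
```

View pics/side4.png

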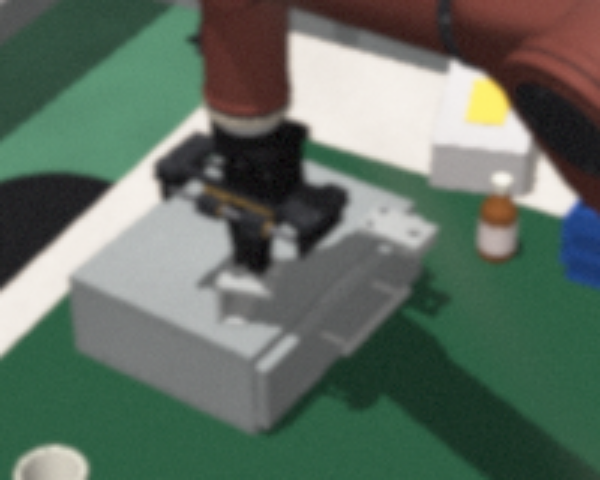

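The side view shows the pin down in the bracket, and no force was felt on the way. I'll feel for contact, release, and check from the wrist camera while going to the handle.

Run:
```python
from h import *
R=Rd(-5.3); x,y=.6515,-.1202
for z in [.1693,.1687,.168,.167]:
    env.move_straight([x,y,z],R,.05); s=env.get_state(); print(z,np.round(s["tool_pos"],4),np.round(s["ft_force"],1))
    if s["ft_force"][2]>2.5: break
env.grip(.06)
s=env.get_state();print(s["ft_force"])
env.move_straight([x,y,.24],R,.15)
env.move_to([.56,-.24,.30],R)
im,d,ci=grab("wrist"); cv2.imwrite("pics/w5.png",cv2.resize(im[:250,230:530],None,fx=2.4,fy=2.4)); P=cloud(d,ci,True)
v,u=np.mgrid[:420,:560]
near=np.hypot(P[...,0]-.6515,P[...,1]+.1202)<.02
q=P[near&(P[...,2]>.18)]; print("pin",np.median(q,0),q[:,2].max(),len(q))
mh=(abs(P[...,2]-.076)<.006)&(P[...,0]<.575)&(P[...,0]>.53)&(P[...,1]<-.12)&(P[...,1]>-.30); h=P[mh]
print("handle",np.median(h,0),np.percentile(h,[2,98],axis=0),env.get_state()["t"])
```

```text
0.1693 [ 0.6516 -0.1203  0.17  ] [-1.7  1.6  5.3]
[-0.37433917 -0.17533855  0.16106157]
pin [ 0.64955116 -0.12152651  0.20085264] 0.203511408164462 465
handle [ 0.55380456 -0.2101846   0.0764573 ] [[ 0.54391347 -0.26609358  0.0729876 ]
 [ 0.57294058 -0.14548967  0.07871187]] 16.175
```

View pics/w5.png

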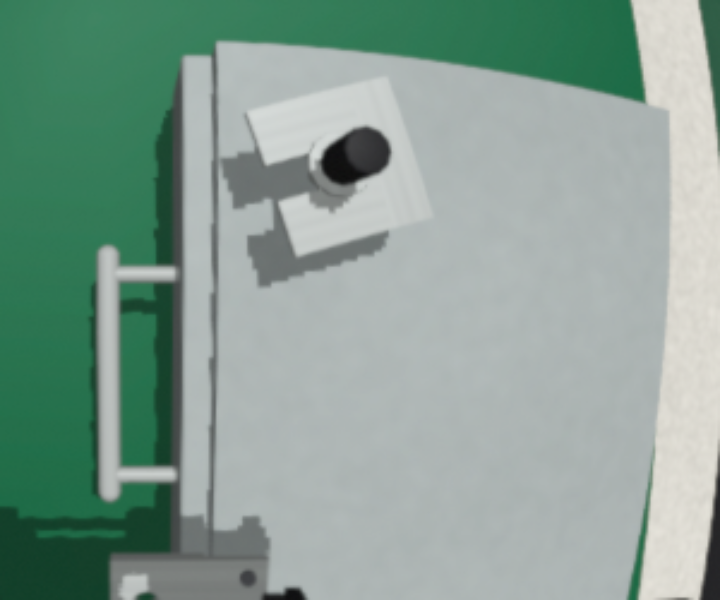

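The pin is parked: its top is at z = 0.201 m, as expected, and the collar sits on the bracket plate with the shank in the notch. The handle bar is at about x = 0.552. Next I'll pull the drawer.

Run:
```python
from h import *
R=Rd(-5.35); b=np.array([np.cos(np.radians(-5.35)),np.sin(np.radians(-5.35)),0])
p=np.array([.5515,-.22,.060])
env.grip(.029,20)
env.move_to(p+[0,0,.12],R)
for dz in (.05,.02,0):
    env.move_straight(p+[0,0,dz],R,.08); s=env.get_state(); print(np.round(s["ft_force"],1))
    if np.linalg.norm(s["ft_force"])>8: raise SystemExit("contact")
env.grip(0,25); s=env.get_state(); print(s["width"],s["grasp_force"],np.round(s["ft_force"],1))
for k in (.02,.145):
    env.move_straight(p-b*k,R,.08); s=env.get_state(); print(k,s["width"],s["tool_pos"],np.round(s["ft_force"],1))
    if np.linalg.norm(s["ft_force"])>30: break
env.grip(.029); env.move_straight(p-b*k+[0,0,.2],R,.15); 
s=env.get_state(); print(s["t"])
env.move_to([.5,.12,.32],Rd(0))
for n in("scene","wrist"):
    im,d,ci=grab(n); cv2.imwrite(f"pics/{n}6.png",im); np.save(n+"6.npy",d); np.save(n+"6e.npy",ci["extrinsics"])
```

```text
[0.2 0.7 0.2]
[ 0.5 -0.1 -0.1]
[-0.9 -0.6 -0.3]
0.009917333633762525 24.999430775642395 [-5.   2.4  4.8]
0.02 0.010178653385781283 [ 0.5314059  -0.21820375  0.06017126] [-0.4 -1.8  1.3]
0.145 0.010063976627034772 [ 0.40678653 -0.20688259  0.06005533] [-1.4 -4.8  4.7]
24.2583
```

View pics/scene6.png

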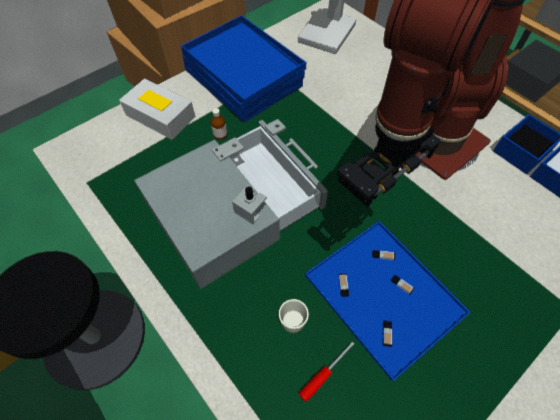

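The drawer is open by about 14.5 cm, the pin is still parked at (250,192), and the four cartridges haven't moved. Next I'll locate the cartridges.

```bash
cat > carts.py <<'E'
from h import *
def carts(im,ci,z=.0145,tray=(517,235,-3.8)):
    # non-blue blobs whose rays meet the tray's inside
    hsv=cv2.cvtColor(im,cv2.COLOR_BGR2HSV)
    v,u=np.mgrid[:420,:560]; w=onplane(np.stack([u.ravel(),v.ravel()],1),z,ci).reshape(420,560,3)
    a=np.radians(tray[2]); q=w[...,:2]*1000-np.array(tray[:2])
    lx=q[...,0]*np.cos(a)+q[...,1]*np.sin(a); ly=-q[...,0]*np.sin(a)+q[...,1]*np.cos(a)
    inside=(abs(lx)<122)&(abs(ly)<152)
    blue=(hsv[...,0]>95)&(hsv[...,0]<130)&(hsv[...,1]>120)
    m=(inside&~blue).astype(np.uint8); m=cv2.morphologyEx(m,cv2.MORPH_CLOSE,np.ones((3,3)))
    n,l,s,c=cv2.connectedComponentsWithStats(m); out=[]
    for i in range(1,n):
        if s[i,4]<60: continue
        r=cv2.minAreaRect((w[l==i][:,:2]*1000).astype(np.float32))
        (cx,cy),(a1,a2),ang=r
        if a1<a2: ang+=90
        out.append((cx/1000,cy/1000,((ang+90)%180)-90,max(a1,a2),min(a1,a2),s[i,4]))
    return out
if __name__=="__main__":
    im,ci=cv2.imread("pics/scene6.png"),vision.camera_info("scene")
    for o in carts(im,ci):
        print(np.round(o,3))
        for yaw in (o[2]+90,o[2]-90):
            j=kin.inverse_kinematics([o[0],o[1],.007],Rd(yaw)); print("  ",yaw,None if j is None else np.round(j))
    for yaw in (85,-95): print(kin.inverse_kinematics([.52,-.25,.05],Rd(yaw)),kin.inverse_kinematics([.52,-.15,.05],Rd(yaw)))
E
python3 carts.py
```

```text
[  0.442   0.163 -49.538  54.859  22.011 148.   ]
   40.46194076538086 [-54.  13.  31. 122.  -9.  47.  23.]
   -139.53805923461914 [ -85.   28.   71.  123.  -34.   52. -134.]
[5.8100e-01 1.5400e-01 5.1481e+01 5.6187e+01 1.9362e+01 1.5900e+02]
   141.48144149780273 [-36.  26.  21. 104. -12.  52. 132.]
   -38.518558502197266 [-44.  28.  31. 105. -18.  53. -43.]
[  0.468   0.25  -78.875  53.596  21.749 162.   ]
   11.125035285949707 [-56.  19.  26. 114. -11.  49. -12.]
   -168.8749647140503 [ 19.  33. -63. 111.  35.  58. 131.]
[  0.588   0.307  41.702  54.834  18.767 190.   ]
   131.70220565795898 [-44.  32.  17.  94. -11.  55. 108.]
   -48.297794342041016 [-52.  33.  28.  95. -18.  56. -66.]
[-18.4003799   26.17212653  49.29931151 106.97140167 -23.35383384
  57.51586726 125.87176699] [-28.0140432   20.45273931  46.60207822 111.84177211 -18.02247506
  55.14931053 112.25567074]
[-24.04493125  29.97955439  57.70244012 107.17825992 -29.42938053
  59.27540008 -49.08657659] [-29.81032563  21.16959908  48.94749065 111.90797813 -19.32242528
  55.39037632 -66.59009886]
```

```bash
cat > pick.py <<'E'
import sys
from carts import *
def pick(i,ydrop):
    im,d,ci=grab("scene"); L=[o for o in carts(im,ci) if 45<o[3]<64 and 15<o[4]<26]
    print("seen",[tuple(np.round(o[:5],3).tolist()) for o in L])
    if not L: return
    L.sort(key=lambda o:o[0]**2+o[1]**2); o=L[0]
    js=[(abs(j[6]),y) for y in (o[2]+90,o[2]-90) if (j:=kin.inverse_kinematics([o[0],o[1],.007],Rd(y))) is not None]
    yaw=min(js)[1]; R=Rd(yaw); x,y=o[:2]
    env.grip(.045,15)
    env.move_to([x,y,.12],R); env.move_straight([x,y,.04],R,.15)
    env.move_straight([x,y,.0085],R,.06); s=env.get_state(); f=s["ft_force"]
    env.grip(0,15); s=env.get_state(); print("grip",s["width"],s["grasp_force"],np.round(f,1),s["tool_pos"])
    env.move_straight([x,y,.16],R,.2); w=env.get_state()["width"]; print("lifted",w)
    if w<.012: print("MISSED"); env.grip(.045); env.move_to([.45,-.2,.25],Rd(85)); return
    D=Rd(85); dx=.523-.094*(-.2-ydrop)
    env.move_to([dx,ydrop,.17],D); env.move_straight([dx,ydrop,.058],D,.15)
    env.grip(.045); s=env.get_state(); print("rel",np.round(s["ft_force"],1))
    env.move_straight([dx,ydrop,.2],D,.2); print("t",env.get_state()["t"])
if __name__=="__main__":
    pick(0,float(sys.argv[1]))
    for n in("scene","wrist"): cv2.imwrite(f"pics/{n}_{sys.argv[2]}.png",grab(n)[0])
E
python3 pick.py -0.245 7
```

```text
seen [(0.442, 0.163, -51.05, 55.2, 22.261), (0.581, 0.154, 51.481, 56.187, 19.362), (0.468, 0.249, -80.659, 54.004, 21.532), (0.589, 0.307, 41.702, 54.185, 18.839)]
grip 0.019899798084369865 14.916257858276367 [0.6 0.6 0.7] [0.44195297 0.1628567  0.00863914]
lifted 0.019714560846639903
rel [-0.  -0.9  0.2]
t 34.1917
```

View pics/scene_7.png

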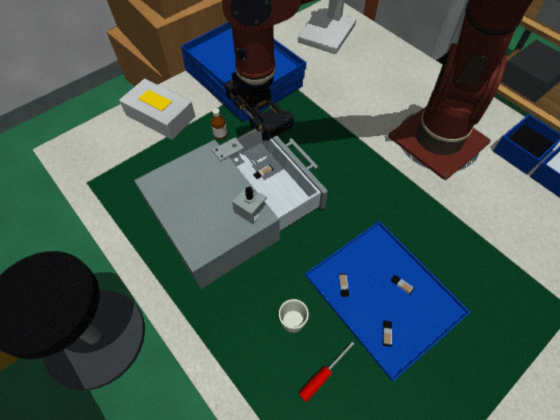

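The first cartridge lies in the drawer at (263,172). Three remain in the tray and the arm isn't blocking the view of it. On to the others.

```bash
python3 pick.py -0.205 8; python3 pick.py -0.165 9; python3 pick.py -0.135 10
python3 - <<'E'
from carts import *
im,d,ci=grab("scene"); print("left",carts(im,ci))
E
```

```text
seen [(0.581, 0.154, 51.481, 56.101, 19.362), (0.468, 0.249, -80.659, 54.004, 21.532), (0.589, 0.307, 41.702, 54.51, 18.839)]
grip 0.019487506812196433 15.00038132071495 [-0.5  0.1 -0.5] [0.46755702 0.24954457 0.00860653]
lifted 0.019935956581077982
rel [ 1.1 -0.4  0.4]
t 44.075
seen [(0.581, 0.154, 51.481, 56.185, 19.362), (0.589, 0.307, 41.702, 53.546, 18.839)]
grip 0.019840342065930654 14.99997541308403 [-0.3 -0.1  0.4] [0.58102921 0.15378256 0.00866924]
lifted 0.019627253498053752
rel [-0.5 -0.1  0.3]
t 54.4667
seen [(0.588, 0.307, 41.702, 54.834, 18.839)]
grip 0.019908134212991323 15.000324547290802 [ 0.4 -0.1 -0.1] [0.58853486 0.30699423 0.00869414]
lifted 0.019895377095462068
rel [-0.1 -0.2 -0.4]
t 65.4
left []
```

View pics/scene_10.png

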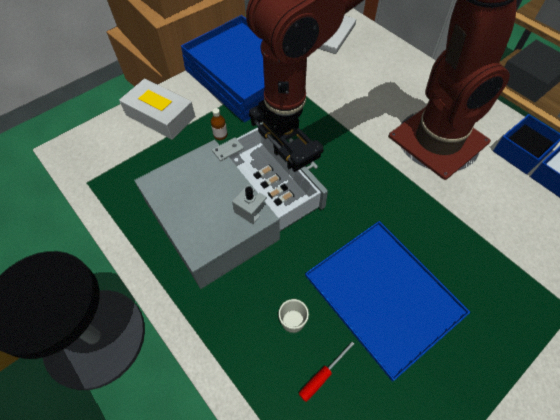

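The tray is empty and all four cartridges lie in the drawer at (262-284,172-195). The pin is still parked. Now I'll close the drawer.

Run:
```python
from h import *
R=Rd(-5.35); b=np.array([np.cos(np.radians(-5.35)),np.sin(np.radians(-5.35)),0])
p=np.array([.5515,-.22,.060])
q=p-b*.145
env.grip(.029,25)
env.move_to(q+[0,0,.16],R)
for dz in (.05,.02,0):
    env.move_straight(q+[0,0,dz],R,.1); s=env.get_state(); print(np.round(s["ft_force"],1))
    if np.linalg.norm(s["ft_force"])>8: raise SystemExit("contact")
env.grip(0,25); s=env.get_state(); print(s["width"],np.round(s["ft_force"],1))
for k in (.08,.01,.003,.001,0,-.001,-.002,-.003,-.004,-.005):
    env.move_straight(p-b*k,R,.08 if k>.005 else .03); s=env.get_state(); f=s["ft_force"]; print(k,np.round(s["tool_pos"],4),np.round(f,1))
    if f@b<-12: break
env.grip(.029); env.move_straight(s["tool_pos"]*[1,1,0]+[0,0,.20],R,.15)
env.move_to([.56,-.24,.30],R)
im,d,ci=grab("wrist"); cv2.imwrite("pics/w11.png",im); P=cloud(d,ci,True)
mh=(abs(P[...,2]-.076)<.006)&(P[...,0]<.575)&(P[...,0]>.40)&(P[...,1]<-.12)&(P[...,1]>-.30); h=P[mh]; print("handle",np.median(h,0))
near=np.hypot(P[...,0]-.6515,P[...,1]+.1202)<.02
z=P[near&(P[...,2]>.18)]; print("pin",np.median(z,0),z[:,2].max(),len(z),env.get_state()["t"])
```

```text
[ 0.2  0.3 -0.2]
[-0.5 -0.6 -0.2]
[-0.5 -0.3  0. ]
0.009807101194665857 [-0.8  0.1  4.5]
0.08 [ 0.4727 -0.2125  0.0604] [1.6 1.1 4.5]
0.01 [ 0.5423 -0.2188  0.0604] [1.4 1.2 5.3]
0.003 [ 0.5493 -0.2195  0.0604] [0.7 0.1 5.4]
0.001 [ 0.5506 -0.2196  0.0604] [-1.7  1.8  8.1]
0 [ 0.5506 -0.2196  0.0604] [-6.   3.3 11.8]
-0.001 [ 0.5506 -0.2196  0.0603] [-9.6  4.1 14.3]
-0.002 [ 0.5506 -0.2196  0.0603] [-15.1   5.5  18.9]
handle [ 0.55389546 -0.20817365  0.07640867]
pin [ 0.64958851 -0.12146151  0.20088448] 0.2037461118399439 460 75.6083
```

View pics/w11.png

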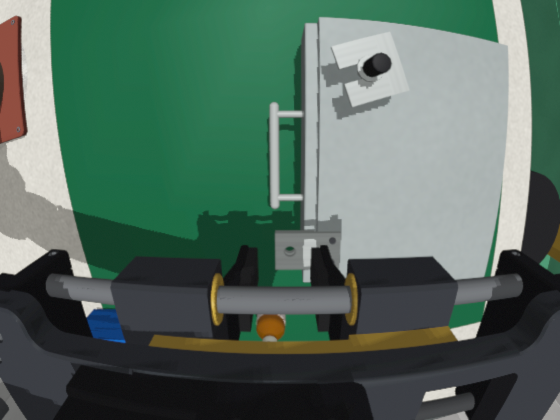

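The drawer is shut: it stopped hard, and the handle is back at its starting x of 0.554 m. The pin hangs in the notch at (375,66). Handing in.

```bash
python3 -c "
from plant import env
print(env.sign_off())"
```

```text
the job is handed in; nothing more can be done
None
```

The pin is parked in the notch, all four cartridges are in the drawer, the drawer is fully shut, and the job was handed in at about 76 s.

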